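Unlock the disc magazine and take out the top blank

TASK

Unlock the disc magazine: slide the forked keeper fully back off the T-handle, turn the T-handle clockwise to its stop, and swing the hold-down arm well clear of the spring-loaded stack. Then take only the top disc, lower it (do not drop it) flat onto the middle of the round rest plate and let go, leaving the other two discs in the magazine. Do not disturb the bottle, the wrench and the brush.

Things in the scene. Friction and masses are not known exactly. Their poses are not given: they have to be found in the camera images.
- magazine: Fixed steel disc magazine; origin on the disc stack's axis at table height, z up ('magazine frame'). Four round guide posts, 12 mm thick, 83 mm high, stand 39.5 mm from the axis at 45, 135, 225, 315 degrees from its x: fingers gripping a disc along its y go between them. Arm's pillar at x +80 mm, T-handle's at x -90, y -35 mm; the keeper's rail runs from there to -y.
- keeper (a joint): Forked steel keeper (first catch), slide in m: 0 = the fork straddles the -y end of the T-handle's wing, so the T-handle cannot turn; 0.05 = end stop, back towards magazine -y. The wing is free above about 0.025. Friction about 3 N; stays where left. Starts at 0 to 0.006.
- keeper_tab (a point): Grip point on the keeper's upright tab: 16 mm wide in magazine x, 20 mm in y, top 18 mm above and foot 22 mm below this point. At keeper 0 it is at x -90, y -105, z 140 mm in the magazine frame; it moves to -y as the keeper slides. The fork's two prongs (143 mm over the table) lie 20 to 50 mm from it on its +y side.
- tee (a joint): T-handle (second latch), angle in rad, turns clockwise seen from above: 0 = locked, 2.5 = stop. A claw under it holds the pin of the hold-down arm until about 2.1 rad. Friction 0.12 N m, no spring, stays where left. Starts at 0 to 0.06. Too far for one wrist motion: let go and regrasp.
- tee_grip (a point): Centre of the T-handle's black wing, on its vertical turning axis, 132 mm over the table. Wing 74 mm long (point's y axis; magazine y at joint 0), 14 mm thick (point's x), 28 mm high (14 mm above and below this point); the point turns with it. The claw plate's top is 17 mm below this point; it reaches 52 mm out over 130 degrees.
- gate (a joint): Hold-down arm over the stack, angle in rad: 0 = closed, grows as it swings level towards magazine +y (clockwise seen from above) about its vertical hinge, 1.55 = stop. Friction about 0.08 N m; stays where left. Clear of the stack above about 0.75.
- gate_post (a point): Grip point on the arm's upright black post, 16 mm in diameter, from 28 mm below (the arm's top) to 21 mm above this point. 80 mm from the hinge; at joint 0 it is over the stack axis, 124 mm over the table. The arm is a flat bar 86 to 96 mm over the table, 32 mm wide, with a narrower nose reaching 180 mm from the hinge.
- gate_hinge (a point): Point on the arm's vertical hinge axis, 80 mm along magazine +x from the stack axis.
- disc_top_center (a point): Centre of the top disc: aluminium, 64 mm in diameter, 16 mm thick, 0.14 kg, flat; point z is its axis. It lies on two more discs over a spring (85 N/m), about 78 mm up under the closed arm; with the arm gone it rises 5 to 12 mm. The next disc touches its underside: grip the top one with the fingertips only, reaching no more than 8 mm below its centre.
- disc_next_center (a point): Centre of the second disc, same size, 16 mm under the top one. When the top disc is taken, the spring lifts it to where that was.
- disc_low_center (a point): Centre of the lowest disc, same size; stays in the magazine.
- rest_top (a point): Centre of the top face of the round steel rest plate, 140 mm in diameter, 20 mm thick, fixed on the table.
- disc_top: The top disc itself (see its centre point); origin at the centre of its underside.
- disc_next: The second disc itself; origin at the centre of its underside.
- oil_bottle: Bystander: plastic oil bottle, 60 mm in diameter, 150 mm tall, standing; origin under its middle. Leave alone.
- wrench: Bystander: steel wrench 170 mm long lying along its x axis; leave alone.
- brush: Bystander: brush 180 mm long lying along its x axis; leave alone.
There are look-alikes about, which are no part of the job. Of the things that look like the part that bears rest_top, the middle-sized one is meant.

How it is judged:
By the outcome, as a careful person would: the job done as asked, in the order asked, and still so for the second after the job is handed in, with the robot touching nothing.
It also fails if it takes over 72 s, if anything falls off the work surface, if the arm or the gripper's body presses on something with over 40 N, if the wrist force passes 120 N, or if a joint passes its speed limit or range.

ROBOT

A 6-joint arm with a two-finger parallel gripper is mounted at the origin on the work surface. World frame = base frame: x ahead of the robot, y to its left, z up, the work surface at z = 0. Lengths are in m, angles in rad, forces in N, time in s.
With the tool pointing down it reaches from about 0.25 to 0.725 m from the base axis. Payload 4 kg.
Tool frame: the origin (TCP) lies on the centre line of the jaws, within the pads' length; the fingertips stand 17 mm ahead of it and the grasp point (between the pads) lies 2 mm behind it; z points along the fingers, y is the line along which they close (so a half turn about z gives the same grasp; the last joint's range is limited). The gripper opens to 85 mm and grips with 20 to 120 N. Pads are 22 mm wide; open, the fingers measure 114 mm over their backs; the gripper's body (76 mm by 85 mm) begins 54 mm behind the grasp point. The pads swing forward as they close: fully open they stand 13 mm farther back than shut.
Start: joints at [1.338, 0.241, 0.005, 1.335, 0, 1.571], TCP at [0.115, 0.487, 0.248] pointing down, gripper open.
Joint ranges: [-2.72, 2.72], [-1.05, 1.87], [-1.09, 1.28], [-1.99, 2.15], [-1.42, 1.44], [-3.14, 3.14]. Speed limits (rad/s): [2.79, 2.79, 3.14, 3.14, 3.14, 3.14].

INTERFACE

Orientations are given as a unit quaternion [x, y, z, w].
In Python, from workcell import bot, camera, get_calibration gives the robot as it stands.
- The arm moves only by the tool apply_moves, never from a script. Its argument "steps" is a list of rows, each a list of 3 entries, a list of its own where there are three numbers: the shift along the tool's x, y, z as a fraction of full scale, then the turn, a rotation vector about the tool's x, y, z as a fraction of full scale, then the opening, from 0 (shut) to 1 (fully open). A call has exactly 8 rows; each row shifts and turns the commanded pose from where the row before left it, along the tool's axes as they then stand; what a row does not reach is not made up. Full scale, the value 1, is 20 cm for a shift and pi rad for a turn. A row lasts 1/12 s, in which the tool goes at most 41.7 mm and 7.16 degrees, less where a joint would pass 70% of its speed; a pose out of reach is approached as far as the arm can. A call with a number of a shift or a turn outside -1 to 1 is refused whole. A call with a gripper value outside its range is refused whole. The fingers move at their own pace and stop on an object; the grip force is fixed at half the most. Time passes only in rows, so rows that do not move let the fingers close, or fill a call up. It gives the time, the measured TCP pose, the force, the opening and the grip force at its end, in the units of the state.
- bot.get_obs(): the state, without advancing time (a new reading comes with each control period).
- camera(name): name is "scene" or "side" or "wrist"; returns (picture, depth): 400x640x3 uint8, red, green, blue; 400x640 float32, m along the optical axis (not along the pixel's ray), 0 where there is no reading.
- get_calibration(name): a dict with "fov_y" (degrees; the focal length in pixels is half the picture's height over the tangent of half this angle, whatever the lens; pixels are square), "cx", "cy" (the principal point, pixels), "rvec" (rotation vector, rad) and "tvec" (3), from world to camera coordinates, as OpenCV has them. Camera axes: x right, y down, z forward; pixel columns grow to the right and rows downward; lengths in m; the calibration is good to about 2 mm. A picture is of the moment at which its call begins: read the wrist's pose just before it. get_calibration takes no time and is no camera call; for the wrist camera it gives the pose at the moment of the call.
- bot.job_done(): hands the job in; it is judged then, once.
The state is a dict: "clock": time; "joint_pos": joint angles; "joint_vel": joint speeds; "tau": joint torques, N m; "eef_pos": TCP position; "tool_rot": TCP orientation; "ft_force": force on the tool from outside, world axes, zero at the start; "ft_torque": the same for the moment, N m; "grip_width": finger opening in m; "grasp_force": force on a finger pad.
Only numpy, scipy, OpenCV 4.12 (cv2) and the standard library are available. Lean on these libraries where they do the work, as an engineer would, in place of code of your own. Each camera call takes 0.05 s, during which the arm holds its last target. There are 200 camera calls.

## Working session

There is one attempt and no reset: what is moved stays moved. The work goes in short steps, Python scripts to look and compute and a tool call to move; the robot and the scene stay as the last step left them, time stands still between calls to the robot, and variables do not carry over. Pictures are saved under pics/ and viewed, at most 10 in all, crops included, and the job is handed in when it is done.

Besides the shell and the picture viewer there is one more tool, called after "Request:" as a command line: name --argument value ..., lists and objects as JSON in quotes. apply_moves: Moves the arm, as the interface text tells. Its arguments: {"type":"object","properties":{"steps":{"type":"array"}},"required":["steps"]}

```bash
mkdir -p pics; ls; cat > h.py <<'E'
import numpy as np, cv2
from scipy.spatial.transform import Rotation as R
from workcell import bot, camera, get_calibration
def cal(n):
    c=get_calibration(n); f=200/np.tan(np.radians(c["fov_y"])/2)
    return f,c["cx"],c["cy"],R.from_rotvec(np.ravel(c["rvec"])).as_matrix(),np.ravel(c["tvec"])
def ray(n,u,v,C=None):
    f,cx,cy,M,t=C or cal(n); d=M.T@np.array([(u-cx)/f,(v-cy)/f,1]); return -M.T@t,d
def onplane(n,u,v,z,C=None):
    o,d=ray(n,u,v,C); return o+d*(z-o[2])/d[2]
def cloud(D,C):
    f,cx,cy,M,t=C; v,u=np.mgrid[:400,:640]; p=np.stack([(u-cx)/f*D,(v-cy)/f*D,D],-1)
    return (p-t)@M
def proj(p,C):
    f,cx,cy,M,t=C; q=M@np.asarray(p)+t; return q[:2]/q[2]*f+[cx,cy]
def save(n,im): cv2.imwrite("pics/"+n,im[:,:,::-1])
E
python3 - <<'E'
from h import *
C={}
for n in ("scene","side"):
    C=cal(n); im,D=camera(n); save(n+"0.png",im); np.savez(n+"0.npz",im=im,D=D)
    print(n,C[0],-C[3].T@C[4],C[3][2],(D>0).mean())
o=bot.get_obs(); print(o)
E
```

```text
pics
scene 502.74277002176535 [1.24059007 0.47543768 1.24495041] [-0.47807198 -0.31559403 -0.8196631 ] 0.9962109375
side 416.0479273767679 [ 0.40815162 -0.83319566  0.60799558] [ 0.16223909  0.85087503 -0.49969006] 0.99612890625
{'clock': 0.1, 'joint_pos': array([ 1.33800464e+00,  2.41368421e-01,  3.84046279e-03,  1.33520836e+00,
       -3.10284650e-05,  1.57079613e+00]), 'joint_vel': array([-0.0002729 , -0.00083047,  0.00181575, -0.00027887, -0.00140426,
       -0.00016429]), 'tau': array([-5.42790658e-04, -3.73140442e+01,  2.53008682e+01,  1.08855122e-02,
       -4.15740624e-05,  4.48038151e-06]), 'eef_pos': array([0.11523021, 0.48598024, 0.24747953]), 'tool_rot': array([ 1.16133032e-01,  9.93233194e-01, -9.65232271e-04, -9.72393414e-05]), 'ft_force': array([-0.26193698,  0.13237254,  0.36762559]), 'ft_torque': array([ 0.03619072, -0.015324  , -0.00061423]), 'grasp_force': 0.0, 'grip_width': 0.08547939922196886}
```

View pics/scene0.png

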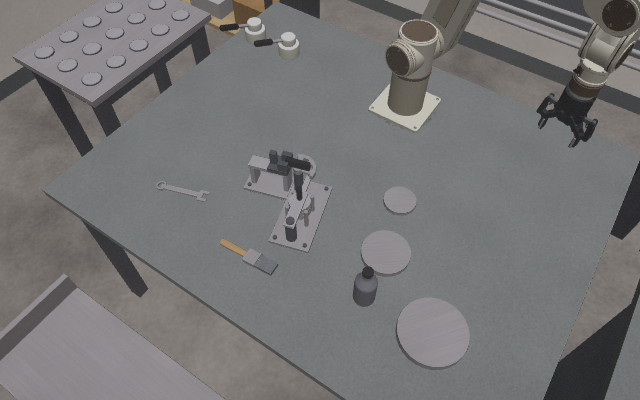

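View pics/side0.png

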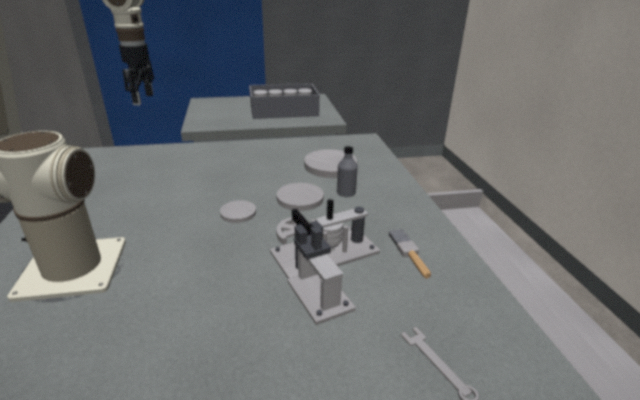

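The scene view shows the magazine at about (290,195). There are three look-alike plates, at (400,200), (386,253) and (433,332). The bottle is at (366,288), the wrench at (182,190) and the brush at (250,257). Next I measure the plate diameters and enlarge the magazine.

```bash
python3 - <<'E'
from h import *
z=np.load("scene0.npz"); im,D=z["im"],z["D"]; C=cal("scene"); P=cloud(D,C)
for (u,v) in ((400,199),(386,251),(433,331)):
    h=np.median(P[v-3:v+4,u-3:u+4,2])
    m=(abs(P[...,2]-h)<.004).astype(np.uint8)
    n,l,s,c=cv2.connectedComponentsWithStats(m); k=l[v,u]
    cs=max(cv2.findContours((l==k).astype(np.uint8),0,1)[0],key=len).reshape(-1,2)
    q=np.array([onplane("scene",a,b,h,C)[:2] for a,b in cs]); (x,y),r=cv2.minEnclosingCircle(q.astype(np.float32))
    print((u,v),"top z",h,"centre",x,y,"dia",2*r,q.mean(0))
# magazine by height bands
R0=P[130:260,220:350]; 
for lo,hi in ((.004,.02),(.083,.1),(.1,.125),(.128,.15),(.15,.17)):
    m=(R0[...,2]>lo)&(R0[...,2]<hi); q=R0[m]
    if len(q)>5:
        b=cv2.minAreaRect(q[:,:2].astype(np.float32)); print(lo,hi,len(q),q.mean(0),b)
c=im[130:260,225:345]; save("mag.png",cv2.resize(c,None,fx=4.6,fy=4.6,interpolation=2))
z=np.load("side0.npz"); save("mag_s.png",cv2.resize(z["im"][190:325,210:390],None,fx=4.4,fy=4.4,interpolation=2))
E
```

```text
(400, 199) top z 0.014998336000767064 centre 0.37767714262008667 0.18524998426437378 dia 0.10386372357606888 [0.3797252  0.18922638]
(386, 251) top z 0.019963156707448693 centre 0.559059202671051 0.23997065424919128 dia 0.14292177557945251 [0.55872567 0.24305493]
(433, 331) top z 0.026818928045766566 centre 0.6950180530548096 0.45414265990257263 dia 0.18403582274913788 [0.70062903 0.45726794]
0.004 0.02 3830 [ 0.57826538 -0.08921932  0.01056702] ((0.5401622653007507, -0.13431426882743835), (0.4993287920951843, 0.425462543964386), 34.339515686035156)
0.083 0.1 850 [ 0.58501769 -0.07655519  0.09368098] ((0.5599769353866577, -0.08995674550533295), (0.28663256764411926, 0.15230706334114075), 62.418006896972656)
0.1 0.125 611 [ 0.53650764 -0.09276392  0.11169466] ((0.5482261180877686, -0.08071179687976837), (0.26701125502586365, 0.15911167860031128), 61.35391616821289)
0.128 0.15 406 [ 0.52967953 -0.10223545  0.14066909] ((0.5317030549049377, -0.08171653747558594), (0.15693145990371704, 0.08303593099117279), 68.50008392333984)
0.15 0.17 54 [ 0.53243132 -0.14690208  0.15595575] ((0.5257865786552429, -0.11502783000469208), (0.018506355583667755, 0.1105775311589241), 10.67878246307373)
```

View pics/mag.png

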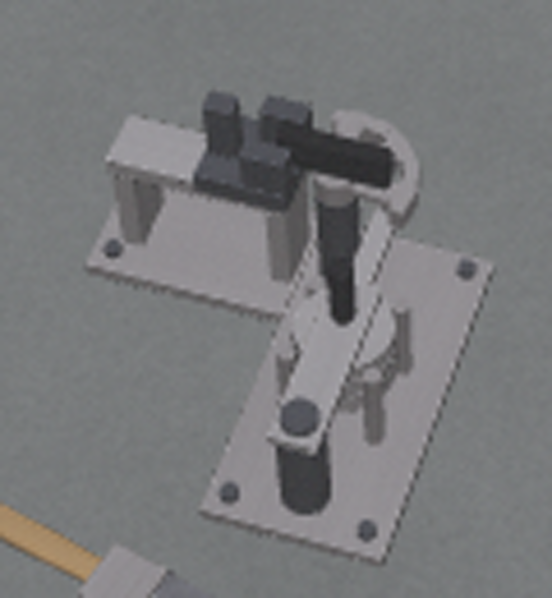

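View pics/mag_s.png

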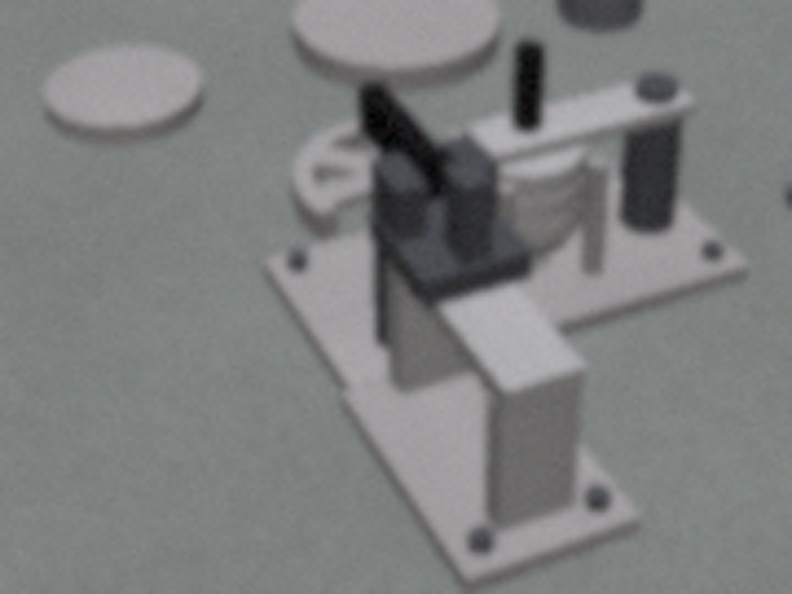

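```bash
cat > fit.py <<'E'
from h import *
Cs,Cd=cal("scene"),cal("side")
print("hinge depth z",[np.round(cloud(np.load(n+"0.npz")["D"],C)[int(p[1]),int(p[0])],4) for n,C,p in (("scene",Cs,(290.2,220.5)),("side",Cd,(359.3,209.3)))])
W={}
for k,z,s,d in (("hinge",.102,(290.2,220.3),(359.3,209.3)),("post",.145,(300,187.3),(330.5,200.8)),("tab",.158,(273.3,151.3),(316.4,223.5))):
    a=onplane("scene",*s,z,Cs);b=onplane("side",*d,z,Cd); print(k,a.round(4),b.round(4))
    o1,d1=ray("scene",*s,Cs);o2,d2=ray("side",*d,Cd)
    t=np.linalg.lstsq(np.c_[d1,-d2],o2-o1,rcond=None)[0];p=(o1+d1*t[0]+o2+d2*t[1])/2
    print("  tri",p.round(4)); W[k]=p
E
python3 fit.py
python3 - <<'E'
from h import *
# base plate / bolts in scene: crop px
C=cal("scene")
for n,(a,b) in dict(b1=(113,249),b2=(467,269),b3=(229,493),b4=(367,530)).items():
    print(n,onplane("scene",225+a/4.6,130+b/4.6,.012,C).round(4))
P=cloud(np.load("scene0.npz")["D"],C)[130:260,225:345]
for a,b in ((224,98),(285,104),(262,152),(375,155),(342,265),(300,417),(330,145),(150,135)): print((a,b),P[round(b/4.6),round(a/4.6)].round(4))
E
```

```text
hinge depth z [array([ 0.6634, -0.0076,  0.0995]), array([ 0.666 , -0.0105,  0.0996])]
hinge [ 0.6652 -0.0055  0.102 ] [ 0.6651 -0.0159  0.102 ]
  tri [ 0.6654 -0.0079  0.0982]
post [ 0.5846 -0.0286  0.145 ] [ 0.5889 -0.0392  0.145 ]
  tri [ 0.5871 -0.0308  0.1423]
tab [ 0.5306 -0.1596  0.158 ] [ 0.5372 -0.1468  0.158 ]
  tri [ 0.5351 -0.156   0.1643]
b1 [ 0.5825 -0.2248  0.012 ]
b2 [ 0.4633 -0.0199  0.012 ]
b3 [ 0.6912 -0.046   0.012 ]
b4 [0.6648 0.0402 0.012 ]
(224, 98) [ 0.5305 -0.1569  0.1608]
(285, 104) [ 0.5033 -0.1322  0.1423]
(262, 152) [ 0.5423 -0.1212  0.1438]
(375, 155) [ 0.5072 -0.0592  0.1464]
(342, 265) [ 0.5887 -0.029   0.146 ]
(300, 417) [ 0.6695 -0.0028  0.1065]
(330, 145) [ 0.5178 -0.0864  0.1473]
(150, 135) [ 0.5404 -0.2146  0.0969]
```

Fit so far: the magazine origin is about (0.588, -0.030) with yaw about 16.7°. The hinge, the tab and the T-handle axis all agree with this. The rest plate meant is the middle one at pixel (386,253), diameter 0.143 m, against 0.104 m at (400,200) and 0.184 m at (433,332). I move above the magazine now and refine with the wrist camera.

Request:
apply_moves --steps '[[[-0.116,-0.111,-0.01],[0,0,0],1],[[-0.116,-0.111,-0.01],[0,0,0],1],[[-0.116,-0.111,-0.01],[0,0,0],1],[[-0.116,-0.111,-0.01],[0,0,0],1],[[-0.116,-0.111,-0.01],[0,0,0],1],[[-0.116,-0.111,-0.01],[0,0,0],1],[[-0.116,-0.111,-0.01],[0,0,0],1],[[-0.116,-0.111,-0.01],[0,0,0],1]]'

```text
clock: 0.77
eef_pos: [0.2552, 0.2693, 0.2641]
tool_rot: [0.116, 0.993, -0.0, -0.0]
ft_force: [0.4, 0.4, 0.2]
grip_width: 0.085
grasp_force: 0.0
```

Request:
apply_moves --steps '[[[-0.116,-0.111,-0.01],[0,0,0],1],[[-0.116,-0.111,-0.01],[0,0,0],1],[[-0.116,-0.111,-0.01],[0,0,0],1],[[-0.116,-0.111,-0.01],[0,0,0],1],[[-0.116,-0.111,-0.01],[0,0,0],1],[[-0.116,-0.111,-0.01],[0,0,0],1],[[-0.116,-0.111,-0.01],[0,0,0],1],[[-0.116,-0.111,-0.01],[0,0,0],1]]'

```text
clock: 1.43
eef_pos: [0.3949, 0.0536, 0.2802]
tool_rot: [0.116, 0.993, -0.0, -0.0]
ft_force: [0.3, 0.5, -1.0]
grip_width: 0.0858
grasp_force: 0.0
```

Request:
apply_moves --steps '[[[-0.116,-0.111,-0.01],[0,0,0],1],[[-0.116,-0.111,-0.01],[0,0,0],1],[[-0.116,-0.111,-0.01],[0,0,0],1],[[-0.116,-0.111,-0.01],[0,0,0],1],[[0,0,0],[0,0,-0.039],1],[[0,0,0],[0,0,-0.039],1],[[0,0,0],[0,0,-0.039],1],[[0,0,0],[0,0,-0.039],1]]'

```text
clock: 2.1
eef_pos: [0.4642, -0.053, 0.2876]
tool_rot: [-0.131, 0.991, 0.0, -0.001]
ft_force: [-0.4, 0.4, 0.6]
grip_width: 0.0851
grasp_force: 0.0
```

Request:
apply_moves --steps '[[[0,0,0],[0,0,-0.039],1],[[0,0,0],[0,0,-0.039],1],[[0,0,0],[0,0,-0.039],1],[[0,0,0],[0,0,-0.039],1],[[0,0,0],[0,0,-0.039],1],[[0,0,0],[0,0,-0.039],1],[[0,0,0],[0,0,-0.039],1],[[0,0,0],[0,0,-0.039],1]]'

```text
clock: 2.77
eef_pos: [0.4641, -0.0525, 0.2878]
tool_rot: [-0.582, 0.813, 0.0, -0.0]
ft_force: [0.3, 0.5, 0.2]
grip_width: 0.0854
grasp_force: 0.0
```

Request:
apply_moves --steps '[[[0,0,0],[0,0,-0.039],1],[[0,0,0],[0,0,-0.039],1],[[0,0,0],[0,0,-0.039],1],[[0,0,0],[0,0,-0.039],1],[[0,0,0],[0,0,-0.039],1],[[0,0,0],[0,0,-0.004],1],[[0,0,0],[0,0,0],1],[[0,0,0],[0,0,0],1]]'

```text
clock: 3.43
eef_pos: [0.4642, -0.0525, 0.2881]
tool_rot: [0.802, -0.598, -0.0, 0.0]
ft_force: [0.1, 1.2, 1.2]
grip_width: 0.0857
grasp_force: 0.0
```

```bash
python3 - <<'E'
from h import *
C=cal("wrist"); im,D=camera("wrist"); np.savez("w1.npz",im=im,D=D,M=C[3],t=C[4])
o=bot.get_obs(); print(o["clock"],o["joint_pos"].round(3),o["eef_pos"],R.from_quat(o["tool_rot"]).as_matrix().round(3)); print(-C[3].T@C[4],C[3].round(2),C[:3])
P=cloud(D,C)
for n,p in dict(tab=(.532,-.156,.158),tee=(.512,-.0895,.146),post=(.588,-.03,.145),hinge=(.665,-.007,.1)).items(): print(n,proj(p,C).round(1))
save("w1.png",im)
E
```

```text
3.4833 [-0.113  0.162  0.009  1.419 -0.    -1.973] [ 0.46429326 -0.05253724  0.28813177] [[ 0.286 -0.958 -0.   ]
 [-0.958 -0.286  0.   ]
 [-0.     0.    -1.   ]]
[ 0.4871381  -0.12916749  0.41484664] [[-0.96 -0.28  0.  ]
 [-0.27  0.91  0.31]
 [-0.09  0.3  -0.95]] (np.float64(281.942417191776), 328.24380512768766, 200.12424785782795)
tab [285.2  59.4]
tee [290.8 143.1]
post [201.1 179.5]
hinge [147.3 170.2]
```

View pics/w1.png

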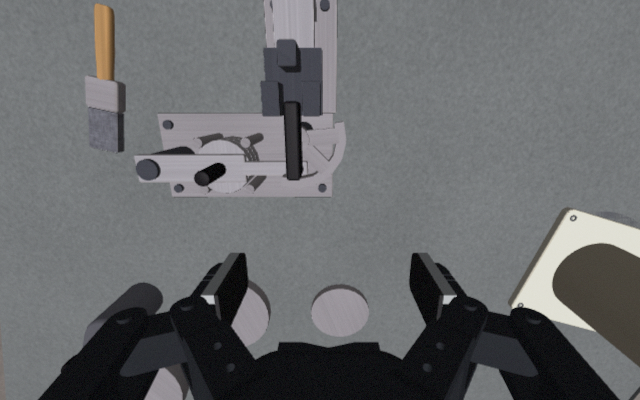

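The wrist view is aligned with the magazine. It shows the wing at (292,140), the tab at (288,53), the post top at (201,178) and the hinge cap at (148,169). I refine these by depth.

```bash
python3 - <<'E'
from h import *
z=np.load("w1.npz"); im,D=z["im"],z["D"]; f,cx,cy=281.9424,328.2438,200.1242; C=(f,cx,cy,z["M"],z["t"]); P=cloud(D,C)
def box(n,u0,v0,u1,v1,lo,hi):
    q=P[v0:v1,u0:u1].reshape(-1,3); q=q[(q[:,2]>lo)&(q[:,2]<hi)]
    (c,s,a)=cv2.minAreaRect((q[:,:2]*1000).astype(np.float32)); print(n,len(q),"z",np.median(q[:,2]).round(4),"mean",q[:,:2].mean(0).round(4),"box",np.round(c,1),np.round(s,1),round(a,1),"pct",)
box("tab",265,25,315,80,.15,.168)
box("wing",270,105,315,190,.14,.151)
box("post",185,160,230,190,.138,.152)
box("hinge",136,158,160,182,.095,.108)
box("arm",134,145,285,190,.09,.1005)
box("prong",258,72,325,120,.136,.150)
g=cv2.cvtColor(im,cv2.COLOR_RGB2GRAY); 
for b in ((255,30,330,120),): print(P[30:120:5,288,2].round(3), P[100,258:326:3,2].round(3))
E
```

```text
tab 554 z 0.159 mean [ 0.5316 -0.1605] box [ 532.1 -160.6] [16.2 19.7] 15.7 pct
wing 1411 z 0.1467 mean [ 0.5121 -0.096 ] box [510.  -89.2] [40.9 69.7] 16.5 pct
post 241 z 0.1458 mean [ 0.5862 -0.0323] box [587.  -31.5] [15.4 15.8] 76.8 pct
hinge 549 z 0.1028 mean [ 0.6635 -0.0091] box [665.   -7.2] [27.8 27.6] 15.1 pct
arm 2873 z 0.0973 mean [ 0.5992 -0.0295] box [597.6 -27.9] [169.3  32.3] 16.5 pct
prong 1567 z 0.1444 mean [ 0.5216 -0.1256] box [ 521.9 -125.9] [52.9 32.4] 17.6 pct
[0.098 0.098 0.158 0.159 0.16  0.159 0.158 0.158 0.134 0.114 0.115 0.115
 0.114 0.116 0.116 0.148 0.148 0.146] [0.002 0.001 0.144 0.145 0.144 0.145 0.144 0.144 0.125 0.115 0.116 0.115
 0.116 0.115 0.114 0.145 0.144 0.144 0.144 0.144 0.144 0.115 0.015]
```

Request:
apply_moves --steps '[[[0.154,-0.042,0],[0,0,0],0.7],[[0.154,-0.042,0],[0,0,0],0.7],[[0.154,-0.042,0],[0,0,0],0.7],[[0.153,-0.043,0.05],[0,0,0],0.7],[[0,0,0.17],[0,0,0],0.7],[[0,0,0.17],[0,0,0],0.7],[[0,0,0.17],[0,0,0],0.7],[[0,0,0.17],[0,0,0],0.7]]'

```text
clock: 4.15
eef_pos: [0.5321, -0.161, 0.1408]
tool_rot: [0.802, -0.598, 0.0, -0.0]
ft_force: [0.2, -0.2, 0.1]
grip_width: 0.0597
grasp_force: 0.0
```

Request:
apply_moves --steps '[[[0,0,0],[0,0,0],0],[[0,0,0],[0,0,0],0],[[0,0,0],[0,0,0],0],[[0,0,0],[0,0,0],0],[[0,0,0],[0,0,0],0],[[0,0,0],[0,0,0],0],[[0,0,0],[0,0,0],0],[[0,0,0],[0,0,0],0]]'

```text
clock: 4.82
eef_pos: [0.5328, -0.1614, 0.145]
tool_rot: [0.802, -0.597, 0.002, -0.0]
ft_force: [-4.3, -1.6, 6.3]
grip_width: 0.0151
grasp_force: 60.0
```

Request:
apply_moves --steps '[[[0.025,0,-0.01],[0,0,0],0],[[0.035,0,0],[0,0,0],0],[[0.035,0,0],[0,0,0],0],[[0.035,0,0],[0,0,0],0],[[0.035,0,0],[0,0,0],0],[[0.035,0,0],[0,0,0],0],[[0.03,0,0],[0,0,0],0],[[0.01,0,0],[0,0,0],0]]'

```text
clock: 5.48
eef_pos: [0.5461, -0.206, 0.1449]
tool_rot: [0.802, -0.597, -0.001, -0.002]
ft_force: [-5.7, 10.6, 9.3]
grip_width: 0.0151
grasp_force: 61.3
```

Request:
apply_moves --steps '[[[0.005,0,0],[0,0,0],0],[[0.005,0,0],[0,0,0],0],[[0,0,0],[0,0,0],0],[[0,0,0],[0,0,0],0],[[0,0,0],[0,0,0],0.35],[[0,0,0],[0,0,0],0.7],[[0,0,0],[0,0,0],0.7],[[0,0,-0.02],[0,0,0],0.7]]'

```text
clock: 6.15
eef_pos: [0.5465, -0.2092, 0.1474]
tool_rot: [0.802, -0.597, -0.0, 0.0]
ft_force: [-0.2, -0.0, -0.9]
grip_width: 0.0596
grasp_force: 0.0
```

Request:
apply_moves --steps '[[[0,0,-0.1],[0,0,0],0.7],[[0,0,-0.1],[0,0,0],0.7],[[-0.155,0,0],[0,0,0],0.7],[[-0.155,0,0],[0,0,0],0.7],[[-0.155,0,0],[0,0,0],0.7],[[-0.155,0,0],[0,0,0],0.7],[[0,0,0.12],[0,0,0],0.7],[[0,0,0],[0,0,0],0.7]]'

```text
clock: 6.82
eef_pos: [0.509, -0.0884, 0.1619]
tool_rot: [0.803, -0.596, -0.002, 0.001]
ft_force: [-1.3, -0.1, -0.6]
grip_width: 0.0599
grasp_force: 0.0
```

```bash
cat > look.py <<'E'
import sys
from h import *
C=cal("wrist"); im,D=camera("wrist"); P=cloud(D,C); np.savez(sys.argv[1]+".npz",im=im,P=P); save(sys.argv[1]+".png",im)
o=bot.get_obs(); print(o["clock"],o["eef_pos"].round(4),o["joint_pos"].round(2))
O=np.array([.5872,-.031]); y=np.radians(16.6); A=np.array([[np.cos(y),np.sin(y)],[-np.sin(y),np.cos(y)]])
M=P.copy(); M[...,:2]=(P[...,:2]-O)@A.T
def box(n,x0,x1,y0,y1,lo,hi):
    q=M[(M[...,0]>x0)&(M[...,0]<x1)&(M[...,1]>y0)&(M[...,1]<y1)&(M[...,2]>lo)&(M[...,2]<hi)&(D>0.1)]
    if len(q)<8: print(n,"none"); return
    c,s,a=cv2.minAreaRect((q[:,:2]*1000).astype(np.float32)); print(n,len(q),"z",np.median(q[:,2]).round(4),"mean",(q.mean(0)*1000).round(1),"box",np.round(c,1),np.round(s,1),round(a,1))
E
python3 - <<'E'
import sys; sys.argv=["","w2"]
exec(open("look.py").read())
box("tab (mag mm)",-.11,-.07,-.19,-.08,.15,.168)
box("wing",-.14,-.04,-.09,.02,.14,.151)
E
```

```text
6.8667 [ 0.5096 -0.0893  0.1631] [-0.17  0.33 -0.1   1.14 -0.   -2.04]
tab (mag mm) 1140 z 0.1588 mean [ -89.7 -148.6  158.2] box [ -89.7 -149.2] [15.9  8.8] 1.2
wing 2900 z 0.147 mean [-89.6 -39.6 146.8] box [-89.5 -35.8] [50.8 65.3] 34.7
```

Request:
apply_moves --steps '[[[0.007,-0.005,0.06],[0,0,0],0.7],[[0,0,0.055],[0,0,0],0.7],[[0,0,0],[0,0,0],0],[[0,0,0],[0,0,0],0],[[0,0,0],[0,0,0],0],[[0,0,0],[0,0,0],0],[[0,0,0],[0,0,0],0],[[0,0,0],[0,0,0],0]]'

```text
clock: 7.53
eef_pos: [0.5119, -0.0918, 0.1425]
tool_rot: [0.802, -0.597, 0.001, 0.001]
ft_force: [-4.2, -2.7, 6.3]
grip_width: 0.0127
grasp_force: 59.9
```

```bash
python3 - <<'E'
from h import *
o=bot.get_obs(); print(o)
E
```

```text
{'clock': 7.5333, 'joint_pos': array([-1.76458959e-01,  3.49923992e-01, -1.30247540e-01,  1.09022830e+00,
       -1.90190375e-03, -2.03797592e+00]), 'joint_vel': array([ 0.00091854, -0.00134085, -0.00312509, -0.00396631, -0.00093677,
        0.00254777]), 'tau': array([  1.80925414, -37.6768899 ,  23.26417565,  -1.45161744,
         0.94640382,  -0.08466185]), 'eef_pos': array([ 0.51193225, -0.09183796,  0.14250137]), 'tool_rot': array([ 8.02072666e-01, -5.97225665e-01,  6.02543760e-04,  7.61939689e-04]), 'ft_force': array([-4.23678887, -2.67591279,  6.31854221]), 'ft_torque': array([-0.47775286,  0.88469443, -0.0613631 ]), 'grasp_force': 59.9167799949646, 'grip_width': 0.012680615197032513}
```

Request:
apply_moves --steps '[[[0,0,-0.01],[0,0,0.02],0],[[0,0,0],[0,0,0.03],0],[[0,0,0],[0,0,0.03],0],[[0,0,0],[0,0,0.03],0],[[0,0,0],[0,0,0.03],0],[[0,0,0],[0,0,0.03],0],[[0,0,0],[0,0,0.03],0],[[0,0,0],[0,0,0.03],0]]'

```text
clock: 8.2
eef_pos: [0.5104, -0.0917, 0.1426]
tool_rot: [-0.538, 0.843, 0.0, -0.002]
ft_force: [-2.9, -3.7, -1.8]
grip_width: 0.0128
grasp_force: 60.8
```

```bash
cat > st.py <<'E'
from h import *
o=bot.get_obs(); M=R.from_quat(o["tool_rot"]).as_matrix()
print(round(o["clock"],2),"tcp",o["eef_pos"].round(4),"phi",np.degrees(np.arctan2(M[1,0],M[0,0])).round(1),"F",o["ft_force"].round(1),"T",o["ft_torque"].round(2),"Ftool",(M.T@o["ft_force"]).round(1),"q",o["joint_pos"].round(2))
E
python3 st.py
```

```text
8.2 tcp [ 0.5104 -0.0917  0.1426] phi -115.0 F [-2.9 -3.7 -1.8] T [-0.67  0.76  0.18] Ftool [4.5 1.  1.9] q [-0.18  0.35 -0.13  1.09 -0.   -1.31]
```

Request:
apply_moves --steps '[[[0,0,0],[0,0,0.035],0],[[0,0,0],[0,0,0.035],0],[[0,0,0],[0,0,0.035],0],[[0,0,0],[0,0,0.035],0],[[0,0,0],[0,0,0.035],0],[[0,0,0],[0,0,0.035],0],[[0,0,0],[0,0,0.035],0],[[0,0,0],[0,0,0.035],0]]'

```text
clock: 8.87
eef_pos: [0.5092, -0.0904, 0.1425]
tool_rot: [-0.127, 0.992, 0.001, -0.003]
ft_force: [-8.4, 1.3, 1.2]
grip_width: 0.0126
grasp_force: 61.2
```

```bash
python3 st.py
```

```text
8.87 tcp [ 0.5092 -0.0904  0.1425] phi -165.4 F [-8.4  1.3  1.2] T [0.09 1.26 0.17] Ftool [ 7.8  3.4 -1.2] q [-0.18  0.35 -0.13  1.1  -0.   -0.43]
```

Request:
apply_moves --steps '[[[0,0,0],[0,0,0.035],0],[[0,0,0],[0,0,0.035],0],[[0,0,0],[0,0,0.035],0],[[0,0,0],[0,0,0.035],0],[[0,0,0],[0,0,0.035],0],[[0,0,0],[0,0,0.035],0],[[0,0,0],[0,0,0.035],0],[[0,0,0],[0,0,0.03],0]]'

```text
clock: 9.53
eef_pos: [0.5095, -0.0887, 0.1426]
tool_rot: [0.299, 0.954, 0.001, -0.003]
ft_force: [-6.4, 5.4, 1.7]
grip_width: 0.0128
grasp_force: 61.1
```

```bash
python3 st.py
```

```text
9.53 tcp [ 0.5095 -0.0887  0.1426] phi 145.2 F [-6.4  5.4  1.7] T [0.96 1.08 0.15] Ftool [ 8.3  0.8 -1.6] q [-0.17  0.35 -0.13  1.1   0.    0.43]
```

Request:
apply_moves --steps '[[[0,0,0],[0,0,0.008],0],[[0,0,0],[0,0,0.008],0],[[0,0,0],[0,0,0.006],0],[[0,0,0],[0,0,0],0],[[0,0,0],[0,0,0],0],[[0,0,0],[0,0,0],0],[[0,0,0],[0,0,0],0],[[0,0,0],[0,0,0],0]]'

```text
clock: 10.2
eef_pos: [0.5096, -0.0886, 0.1426]
tool_rot: [0.328, 0.945, 0.001, -0.003]
ft_force: [-7.0, 4.5, 1.1]
grip_width: 0.0124
grasp_force: 64.4
```

```bash
python3 st.py
```

```text
10.2 tcp [ 0.5096 -0.0886  0.1426] phi 141.7 F [-7.   4.5  1.1] T [0.89 1.18 1.23] Ftool [ 8.3 -0.8 -1. ] q [-0.17  0.35 -0.13  1.1   0.    0.49]
```

Request:
apply_moves --steps '[[[0,0,0],[0,0,0],0.6],[[0,0,0],[0,0,0],0.6],[[0,0,0],[0,0,0],0.6],[[0,0,-0.12],[0,0,0],0.6],[[0,0,-0.1],[0,0,0],0.6],[[-0.042,0.156,0],[0,0,0],0.6],[[-0.042,0.156,0],[0,0,0],0.6],[[-0.042,0.155,0],[0,0,0],0.6]]'

```text
clock: 10.87
eef_pos: [0.592, -0.0335, 0.1889]
tool_rot: [0.331, 0.944, 0.001, 0.002]
ft_force: [0.4, -0.8, -0.0]
grip_width: 0.0512
grasp_force: 0.0
```

Request:
apply_moves --steps '[[[0,0,0],[0,0,-0.038],0.6],[[0,0,0],[0,0,-0.038],0.6],[[0,0,0],[0,0,-0.038],0.6],[[0,0,0],[0,0,-0.038],0.6],[[0,0,0],[0,0,-0.038],0.6],[[0,0,0],[0,0,-0.038],0.6],[[0,0,0],[0,0,-0.038],0.6],[[0,0,0],[0,0,-0.038],0.6]]'

```text
clock: 11.53
eef_pos: [0.5908, -0.0337, 0.1877]
tool_rot: [-0.143, 0.99, -0.0, 0.001]
ft_force: [-0.5, -0.1, -0.3]
grip_width: 0.0512
grasp_force: 0.0
```

```bash
python3 st.py; python3 - <<'E'
import sys; sys.argv=["","w3"]
exec(open("look.py").read())
print("tcp mag",A@(o["eef_pos"][:2]-O))
box("wing",-.14,-.04,-.09,.02,.14,.151)
box("post",-.03,.03,-.03,.03,.135,.151)
box("hinge",.06,.1,-.02,.02,.0985,.11)
box("tab (mag mm)",-.11,-.07,-.19,-.08,.15,.168)
E
```

```text
11.53 tcp [ 0.5908 -0.0337  0.1877] phi -163.5 F [-0.5 -0.1 -0.3] T [ 0.    0.04 -0.04] Ftool [0.5 0.  0.3] q [-0.06  0.45  0.15  1.27 -0.   -0.34]
11.5833 [ 0.5908 -0.0337  0.1877] [-0.06  0.45  0.15  1.27  0.   -0.35]
tcp mag [ 0.00269902 -0.00365712]
wing 3650 z 0.1469 mean [-90.1 -33.3 146.7] box [-89.3 -35.2] [14.4 74.2] 36.8
post 524 z 0.1459 mean [ -1.3  -0.3 144.7] box [ 0.1 -0.2] [15.1 15.3] 44.4
hinge 576 z 0.1032 mean [ 7.910e+01 -1.000e-01  1.029e+02] box [77.5  1. ] [23.8 30.9] 67.4
tab (mag mm) 1715 z 0.1587 mean [ -89.5 -152.   157.7] box [ -89.6 -154.6] [21.7 16. ] 89.8
```

View pics/w3.png

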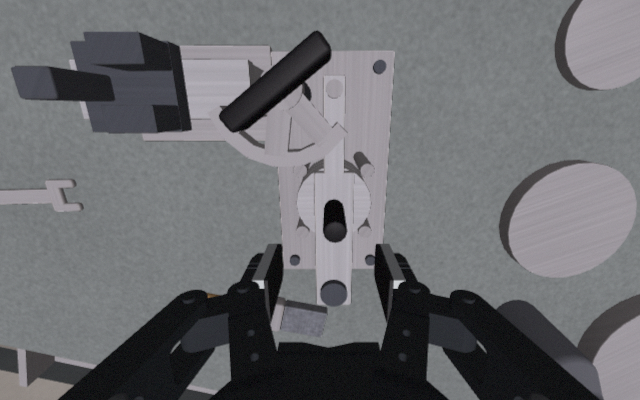

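The view shows the wing at (275,82), turned 143°, and the keeper fully back at (130,85). The post is at (335,222), between the fingers. Next I lower and grip the post.

Request:
apply_moves --steps '[[[0.013,0.018,0.1],[0,0,0],0.6],[[0,0,0.1],[0,0,0],0.6],[[0,0,0.095],[0,0,0],0.6],[[0,0,0],[0,0,0],0],[[0,0,0],[0,0,0],0],[[0,0,0],[0,0,0],0],[[0,0,0],[0,0,0],0],[[0,0,0],[0,0,0],0]]'

```text
clock: 12.25
eef_pos: [0.5873, -0.0305, 0.1296]
tool_rot: [-0.141, 0.99, 0.0, 0.001]
ft_force: [-0.6, 0.4, 0.7]
grip_width: 0.0146
grasp_force: 58.6
```

```bash
python3 st.py; python3 -c "
import numpy as np
d=.1;c=160*np.sin(d/2)/200;print(c*np.sin(d/2),c*np.cos(d/2),d/np.pi)"
```

```text
12.25 tcp [ 0.5873 -0.0305  0.1296] phi -163.8 F [-0.6  0.4  0.7] T [0.31 0.16 0.02] Ftool [ 0.5  0.5 -0.7] q [-0.05  0.48  0.04  1.13  0.   -0.33]
0.0019983338887896935 0.03993336665873126 0.03183098861837907
```

Request:
apply_moves --steps '[[[-0.002,0.04,0],[0,0,0.032],0],[[-0.002,0.04,0],[0,0,0.032],0],[[-0.002,0.04,0],[0,0,0.032],0],[[-0.002,0.04,0],[0,0,0.032],0],[[-0.002,0.04,0],[0,0,0.032],0],[[-0.002,0.04,0],[0,0,0.032],0],[[-0.002,0.04,0],[0,0,0.032],0],[[-0.002,0.04,0],[0,0,0.032],0]]'

```text
clock: 12.92
eef_pos: [0.5942, 0.0316, 0.1296]
tool_rot: [0.26, 0.966, -0.0, 0.0]
ft_force: [-1.3, 1.0, 0.4]
grip_width: 0.0146
grasp_force: 58.6
```

```bash
python3 st.py; python3 - <<'E'
from h import *
C=cal("scene"); print(onplane("scene",368,270.5,.15,C),onplane("scene",365,298,.0,C))
C=cal("side"); print(onplane("side",348.5,149.5,.15,C),onplane("side",347,194,.0,C))
for n in("scene","side"):
    C=cal(n);P=cloud(np.load(n+"0.npz")["D"],C); m=(P[...,2]>.06)&(P[...,2]<.2)&(P[...,0]>.55)&(P[...,0]<.85)&(P[...,1]>.08)&(P[...,1]<.4); print(n,m.sum(),P[m].min(0),P[m].max(0))
h=np.array([.5872,-.031])+.08*np.array([np.cos(np.radians(16.6)),np.sin(np.radians(16.6))])
for th in (.8,1,1.2,1.4):
    a=np.radians(16.6)+np.pi-th; print(th,h+.18*np.array([np.cos(a),np.sin(a)]))
E
```

```text
12.92 tcp [0.5942 0.0316 0.1296] phi 149.8 F [-1.3  1.   0.4] T [-0.03  0.35  0.08] Ftool [ 1.6  0.2 -0.4] q [ 0.05  0.5   0.07  1.14 -0.    0.58]
[0.70102598 0.25711219 0.15      ] [0.70225168 0.2628587  0.        ]
[0.69802237 0.23329819 0.15      ] [0.70381019 0.24287649 0.        ]
scene 568 [0.67859219 0.2290719  0.06069206] [0.7336719  0.28692934 0.15410907]
side 466 [0.67213792 0.21894943 0.06023395] [0.73001078 0.27104263 0.14847656]
0.8 [0.506796   0.07977023]
1 [0.52739298 0.10922273]
1.2 [0.5534307  0.13399616]
1.4 [0.58387113 0.15310286]
```

Request:
apply_moves --steps '[[[-0.002,0.04,0],[0,0,0.032],0],[[-0.002,0.04,0],[0,0,0.032],0],[[-0.002,0.04,0],[0,0,0.032],0],[[-0.002,0.04,0],[0,0,0.032],0],[[-0.002,0.04,0],[0,0,0.032],0],[[0,0,0],[0,0,0],0],[[0,0,0],[0,0,0],0.5],[[0,0,0],[0,0,0],0.6]]'

```text
clock: 13.58
eef_pos: [0.6222, 0.0591, 0.1289]
tool_rot: [0.489, 0.872, 0.0, 0.001]
ft_force: [-0.3, -0.2, 0.4]
grip_width: 0.0372
grasp_force: 0.0
```

```bash
python3 st.py
```

```text
13.58 tcp [0.6222 0.0591 0.1289] phi 121.4 F [-0.3 -0.2  0.4] T [-0.09  0.    0.06] Ftool [-0.  -0.4 -0.4] q [ 0.1   0.56  0.16  1.17 -0.    1.12]
```

Request:
apply_moves --steps '[[[0,0,-0.15],[0,0,0],0.6],[[0,0,-0.15],[0,0,0],0.8],[[-0.098,-0.128,0],[0,0,0],0.8],[[-0.098,-0.128,0],[0,0,0],0.8],[[-0.097,-0.128,0],[0,0,0],0.8],[[0,0,0],[0,0,-0.038],0.8],[[0,0,0],[0,0,-0.038],0.8],[[0,0,0],[0,0,-0.038],0.8]]'

```text
clock: 14.25
eef_pos: [0.5863, -0.0322, 0.1889]
tool_rot: [0.325, 0.946, -0.0, 0.001]
ft_force: [-1.1, -0.0, -0.1]
grip_width: 0.0683
grasp_force: 0.0
```

Request:
apply_moves --steps '[[[0,0,0],[0,0,-0.038],0.8],[[0,0,0],[0,0,-0.038],0.8],[[0,0,0],[0,0,-0.038],0.8],[[0,0,0],[0,0,-0.038],0.8],[[0,0,0],[0,0,-0.038],0.8],[[0,0,0],[0,0,-0.038],0.8],[[0,0,0],[0,0,-0.038],0.8],[[0,0,0],[0,0,-0.038],0.8]]'

```text
clock: 14.92
eef_pos: [0.5866, -0.0312, 0.1887]
tool_rot: [-0.147, 0.989, -0.0, 0.0]
ft_force: [-0.7, 0.4, 0.1]
grip_width: 0.0684
grasp_force: 0.0
```

```bash
python3 st.py; python3 - <<'E'
import sys; sys.argv=["","w4"]
exec(open("look.py").read())
print("tcp mag",A@(o["eef_pos"][:2]-O), o["grip_width"])
box("disc",-.04,.04,-.045,.045,.087,.105)
m=(np.hypot(M[...,0],M[...,1])<.05)&(M[...,2]>.06)&(M[...,2]<.12)
print(np.histogram(M[m][:,2],bins=np.arange(.06,.121,.004)))
# fingers: points near the gripper
z=o["eef_pos"][2]
for s in (1,-1):
    F=(M[...,2]>z-.03)&(M[...,2]<z+.1)&(abs(M[...,0])<.05)&(s*M[...,1]>.015)&(s*M[...,1]<.12); q=M[F]
    print(s,len(q),"lowest rel TCP",(np.percentile(q[:,2],[0,.5,1,2,5])-z).round(4), "inner y",np.percentile(s*q[:,1],[0,1,3]).round(4),"x",np.percentile(q[:,0],[1,50,99]).round(3))
E
```

```text
14.92 tcp [ 0.5866 -0.0312  0.1887] phi -163.1 F [-0.7  0.4  0.1] T [-0.    0.03  0.01] Ftool [ 0.5  0.6 -0.1] q [-0.05  0.44  0.14  1.26 -0.   -0.35]
14.9667 [ 0.5866 -0.0312  0.1887] [-0.05  0.44  0.14  1.26 -0.   -0.35]
tcp mag [-6.72066732e-04 -2.97527535e-05] 0.06835645754567847
disc 4297 z 0.0939 mean [-1.3 -0.1 93.9] box [ 0.3 -0.1] [62.8 62.8] 43.8
(array([  59,   51,   68,   82,   80,  262,  378,   74, 4209,    2,    0,
          0,    0,  107,  185]), array([0.06 , 0.064, 0.068, 0.072, 0.076, 0.08 , 0.084, 0.088, 0.092,
       0.096, 0.1  , 0.104, 0.108, 0.112, 0.116, 0.12 ]))
1 16222 lowest rel TCP [-0.0091 -0.0039 -0.0014  0.0029  0.0129] inner y [0.015  0.0158 0.0173] x [-0.02  -0.012  0.01 ]
-1 16650 lowest rel TCP [-0.0085 -0.0035 -0.0011  0.0031  0.0134] inner y [0.015  0.0157 0.0172] x [-0.02  -0.012  0.01 ]
```

View pics/w4.png

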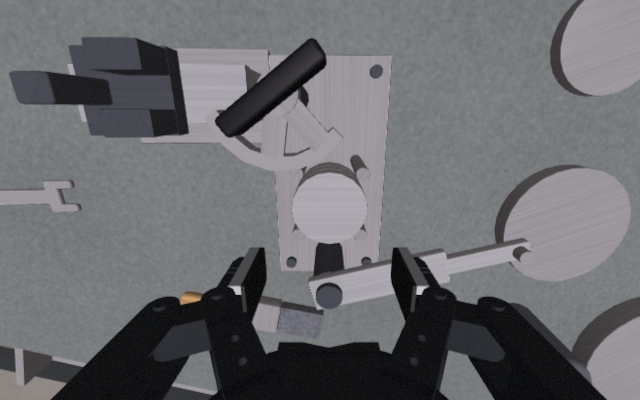

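Gate swung clear, and the disc top is at (330,200), z ≈ 0.093. I descend with 72 mm opening.

Request:
apply_moves --steps '[[[-0.005,0,0.1],[0,0,0],0.85],[[0,0,0.12],[0,0,0],0.85],[[0,0,0.12],[0,0,0],0.85],[[0,0,0.08],[0,0,0],0.85],[[0,0,0.05],[0,0,0],0.85],[[0,0,0.026],[0,0,0],0.85],[[0,0,0],[0,0,0],0.85],[[0,0,0],[0,0,0],0.85]]'

```text
clock: 15.63
eef_pos: [0.5881, -0.0303, 0.0899]
tool_rot: [-0.144, 0.99, -0.0, 0.001]
ft_force: [-0.2, -0.1, -0.1]
grip_width: 0.0724
grasp_force: 0.0
```

```bash
python3 st.py; python3 - <<'E'
import sys; sys.argv=["","w5"]
exec(open("look.py").read())
print("tcp mag",A@(o["eef_pos"][:2]-O), o["grip_width"])
box("disc",-.04,.025,-.03,.03,.085,.1)
E
```

```text
15.63 tcp [ 0.5881 -0.0303  0.0899] phi -163.5 F [-0.2 -0.1 -0.1] T [-0. -0.  0.] Ftool [ 0.2 -0.   0.1] q [-0.05  0.52 -0.01  1.04 -0.   -0.34]
15.6833 [ 0.5885 -0.0303  0.0904] [-0.05  0.52 -0.    1.04 -0.   -0.34]
tcp mag [0.00147501 0.0003226 ] 0.07218140269458605
disc 10893 z 0.0939 mean [-4.4 -0.1 93.6] box [-3.6  0. ] [57.2 60. ] 0.1
```

Request:
apply_moves --steps '[[[0,0,0],[0,0,0],0.7],[[0,0,0],[0,0,0],0.6],[[0,0,0],[0,0,0],0.4],[[0,0,0],[0,0,0],0.2],[[0,0,0],[0,0,0],0],[[0,0,0],[0,0,0],0],[[0,0,0],[0,0,0],0],[[0,0,0],[0,0,0],0]]'

```text
clock: 16.35
eef_pos: [0.5876, -0.0301, 0.0892]
tool_rot: [-0.144, 0.99, -0.0, 0.0]
ft_force: [1.0, -0.2, 0.7]
grip_width: 0.062
grasp_force: 65.3
```

```bash
python3 st.py
```

```text
16.35 tcp [ 0.5876 -0.0301  0.0892] phi -163.5 F [ 1.  -0.2  0.7] T [-0.03 -0.24 -0.02] Ftool [-0.9 -0.5 -0.7] q [-0.05  0.52 -0.01  1.04 -0.   -0.34]
```

Request:
apply_moves --steps '[[[0,0,-0.01],[0,0,0],0],[[0,0,-0.02],[0,0,0],0],[[0,0,-0.03],[0,0,0],0],[[0,0,-0.05],[0,0,0],0],[[0,0,-0.08],[0,0,0],0],[[0,0,-0.1],[0,0,0],0],[[0,0,-0.1],[0,0,0],0],[[0,0,-0.1],[0,0,0],0]]'

```text
clock: 17.02
eef_pos: [0.587, -0.03, 0.1886]
tool_rot: [-0.144, 0.99, 0.0, -0.0]
ft_force: [0.7, 0.0, -1.3]
grip_width: 0.0621
grasp_force: 65.4
```

```bash
python3 st.py; python3 - <<'E'
import sys; sys.argv=["","w6"]
exec(open("look.py").read())
print("tcp mag",A@(o["eef_pos"][:2]-O), o["grip_width"])
z=o["eef_pos"][2]; box("disc held",-.045,.045,-.03,.03,z-.012,z+.012)
E
python3 - <<'E'
from h import *
C=cal("side"); im,D=camera("side"); save("s6.png",cv2.resize(im[120:320,200:440],None,fx=3.3,fy=3,interpolation=2)); P=cloud(D,C)
y=np.radians(16.6); A=np.array([[np.cos(y),np.sin(y)],[-np.sin(y),np.cos(y)]])
M=(P[...,:2]-[.5872,-.031])@A.T
m=np.hypot(M[...,0],M[...,1])<.033; print(np.histogram(P[m][:,2],bins=np.arange(.04,.2,.008)))
# rest plate from scene again: rays on z=.02 with mask from depth, side
z=np.load("side0.npz"); P=cloud(z["D"],C); m=((abs(P[...,2]-.02)<.005)&(np.hypot(P[...,0]-.559,P[...,1]-.24)<.09)).astype(np.uint8)
q=P[m>0]; c=cv2.minEnclosingCircle(q[:,:2].astype(np.float32)); print("side",q.mean(0),c)
E
```

```text
17.02 tcp [ 0.587  -0.03    0.1886] phi -163.5 F [ 0.7  0.  -1.3] T [-0.05  0.04 -0.04] Ftool [-0.7 -0.2  1.3] q [-0.05  0.44  0.14  1.27 -0.   -0.34]
17.0667 [ 0.5893 -0.0302  0.1935] [-0.05  0.44  0.15  1.27 -0.   -0.34]
tcp mag [0.00227743 0.0001707 ] 0.06168865560950591
disc held 11199 z 0.1911 mean [-4.500e+00  1.000e-01  1.909e+02] box [-1.4 -0. ] [64.2 60. ] 0.4
(array([  0,   4,   7,  16,  16,  20, 276,   0,   0,   0,   0,   0,   0,
         0,   0,   0,   0,  40, 131]), array([0.04 , 0.048, 0.056, 0.064, 0.072, 0.08 , 0.088, 0.096, 0.104,
       0.112, 0.12 , 0.128, 0.136, 0.144, 0.152, 0.16 , 0.168, 0.176,
       0.184, 0.192]))
side [0.55644859 0.23321223 0.01697847] ((0.556214451789856, 0.23766233026981354), 0.07196921855211258)
```

View pics/s6.png

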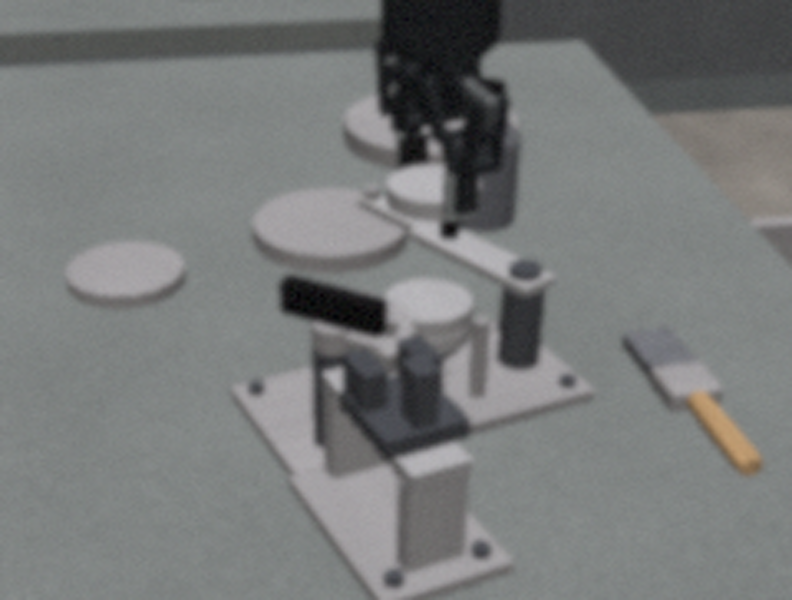

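One disc is held at (425,190) in the crop, and the second disc stays in the magazine at (430,300). I refine the rest centre from the earlier wrist views.

```bash
python3 st.py; python3 - <<'E'
from h import *
for n in ("w1","w3","w4"):
    z=np.load(n+".npz")
    if n=="w1": continue
    P=z["P"]; im=z["im"]
    m=((abs(P[...,2]-.0205)<.004)&(np.hypot(P[...,0]-.558,P[...,1]-.24)<.09)).astype(np.uint8)
    q=P[m>0]; print(n,len(q),np.median(q[:,2]),q.mean(0),cv2.minEnclosingCircle(q[:,:2].astype(np.float32)))
    cs=max(cv2.findContours(m,0,1)[0],key=len); e=cv2.fitEllipse(cv2.convexHull(cs)); print(e)
E
```

```text
17.12 tcp [ 0.5897 -0.0302  0.1918] phi -163.5 F [ 0.2  0.7 -0.9] T [ 0.02 -0.09  0.01] Ftool [-0.4  0.6  1. ] q [-0.05  0.44  0.14  1.27 -0.   -0.34]
w3 11458 0.02141829212997665 [0.55311578 0.23712439 0.02136888] ((0.5571138858795166, 0.24019688367843628), 0.07113096117973328)
((570.81494140625, 219.4741973876953), (105.87222290039062, 138.49771118164062), 59.00222396850586)
w4 10615 0.021416225659030008 [0.55048655 0.2391111  0.02137248] ((0.5564820766448975, 0.24017339944839478), 0.07084760069847107)
((565.5905151367188, 223.74659729003906), (105.14659118652344, 136.6038360595703), 59.25705337524414)
```

Request:
apply_moves --steps '[[[-0.029,0.12,0],[0,0,0],0],[[-0.029,0.18,0],[0,0,0],0],[[-0.029,0.19,0],[0,0,0],0],[[-0.029,0.19,0],[0,0,0],0],[[-0.029,0.19,0],[0,0,0],0],[[-0.029,0.19,0],[0,0,0],0],[[-0.029,0.17,0],[0,0,0],0],[[-0.03,0.11,0],[0,0,0],0]]'

```text
clock: 17.78
eef_pos: [0.554, 0.2432, 0.1862]
tool_rot: [-0.145, 0.989, 0.0, -0.001]
ft_force: [0.5, 0.1, -1.8]
grip_width: 0.0613
grasp_force: 65.6
```

Request:
apply_moves --steps '[[[0,0,0],[0,0,-0.03],0],[[0,0,0],[0,0,-0.038],0],[[0,0,0],[0,0,-0.038],0],[[0,0,0],[0,0,-0.038],0],[[0,0,0],[0,0,-0.038],0],[[0,0,0],[0,0,-0.038],0],[[0,0,0],[0,0,-0.038],0],[[0,0,0],[0,0,-0.03],0]]'

```text
clock: 18.45
eef_pos: [0.5551, 0.2398, 0.186]
tool_rot: [-0.564, 0.826, 0.0, -0.001]
ft_force: [0.0, 0.0, -1.0]
grip_width: 0.0613
grasp_force: 65.6
```

```bash
python3 st.py; python3 - <<'E'
import sys; sys.argv=["","w7"]
exec(open("look.py").read())
z=o["eef_pos"][2]; e=o["eef_pos"]
H=(np.hypot(P[...,0]-e[0],P[...,1]-e[1])<.045)&(abs(P[...,2]-z)<.006)
q=P[H]; print("disc held",len(q),"z-rel",np.median(q[:,2])-z, cv2.minEnclosingCircle(q[:,:2].astype(np.float32)), "tilt",np.linalg.lstsq(np.c_[q[:,:2]-e[:2],np.ones(len(q))],q[:,2],rcond=None)[0])
m=(abs(P[...,2]-.0205)<.005)&(np.hypot(P[...,0]-.558,P[...,1]-.24)<.09); q=P[m]; print("rest",m.sum(),cv2.minEnclosingCircle(q[:,:2].astype(np.float32)))
E
```

```text
18.45 tcp [0.5551 0.2398 0.186 ] phi -111.3 F [ 0.  0. -1.] T [-0.03  0.03  0.03] Ftool [-0.1 -0.   1. ] q [ 0.41  0.48  0.19  1.28 -0.   -0.79]
18.5 [0.5551 0.2398 0.186 ] [ 0.41  0.48  0.19  1.28 -0.   -0.79]
disc held 11862 z-rel 0.0025036744062061356 ((0.5527682304382324, 0.23341438174247742), 0.044375259429216385) tilt [0.00550219 0.0172863  0.18842573]
rest 9853 ((0.5562169551849365, 0.24008989334106445), 0.0699627622961998)
```

Request:
apply_moves --steps '[[[-0.003,-0.008,0.08],[0,0,0],0],[[0,0,0.13],[0,0,0],0],[[0,0,0.15],[0,0,0],0],[[0,0,0.15],[0,0,0],0],[[0,0,0.1],[0,0,0],0],[[0,0,0.06],[0,0,0],0],[[0,0,0.05],[0,0,0],0],[[0,0,0],[0,0,0],0]]'

```text
clock: 19.17
eef_pos: [0.5555, 0.2392, 0.0401]
tool_rot: [-0.561, 0.828, 0.001, -0.003]
ft_force: [-1.1, 0.4, -2.1]
grip_width: 0.0616
grasp_force: 65.7
```

Request:
apply_moves --steps '[[[0,0,0.005],[0,0,0],0],[[0,0,0.005],[0,0,0],0],[[0,0,0.005],[0,0,0],0],[[0,0,0.005],[0,0,0],0],[[0,0,0],[0,0,0],0],[[0,0,0],[0,0,0],0],[[0,0,0],[0,0,0],0],[[0,0,0],[0,0,0],0]]'

```text
clock: 19.83
eef_pos: [0.5577, 0.2401, 0.0393]
tool_rot: [-0.562, 0.827, -0.0, 0.0]
ft_force: [-0.3, 1.2, -0.9]
grip_width: 0.062
grasp_force: 65.7
```

```bash
python3 st.py
```

```text
19.83 tcp [0.5577 0.2401 0.0393] phi -111.6 F [-0.3  1.2 -0.9] T [-0.03  0.07  0.01] Ftool [-1.   0.7  0.9] q [ 0.41  0.61 -0.    0.96  0.   -0.79]
```

Still no contact, so I lower in small steps.

Request:
apply_moves --steps '[[[0,0,0.005],[0,0,0],0],[[0,0,0.005],[0,0,0],0],[[0,0,0.005],[0,0,0],0],[[0,0,0.005],[0,0,0],0],[[0,0,0],[0,0,0],0],[[0,0,0],[0,0,0],0],[[0,0,0],[0,0,0],0],[[0,0,0],[0,0,0],0]]'

```text
clock: 20.5
eef_pos: [0.5576, 0.2401, 0.0351]
tool_rot: [-0.562, 0.827, 0.0, -0.0]
ft_force: [-0.6, 0.5, -1.5]
grip_width: 0.0615
grasp_force: 66.0
```

```bash
python3 st.py
```

```text
20.5 tcp [0.5576 0.2401 0.0351] phi -111.6 F [-0.6  0.5 -1.5] T [ 0.03 -0.03  0.  ] Ftool [-0.2  0.7  1.5] q [ 0.41  0.61 -0.01  0.95  0.   -0.79]
```

Request:
apply_moves --steps '[[[0,0,0.005],[0,0,0],0],[[0,0,0.005],[0,0,0],0],[[0,0,0],[0,0,0],0],[[0,0,0],[0,0,0],0],[[0,0,0],[0,0,0],0],[[0,0,0],[0,0,0],0],[[0,0,0],[0,0,0],0],[[0,0,0],[0,0,0],0]]'

```text
clock: 21.17
eef_pos: [0.5578, 0.2401, 0.0347]
tool_rot: [-0.562, 0.827, -0.0, 0.001]
ft_force: [-3.0, -2.5, 7.5]
grip_width: 0.0619
grasp_force: 66.8
```

```bash
python3 st.py
```

```text
21.17 tcp [0.5578 0.2401 0.0347] phi -111.6 F [-3.  -2.5  7.5] T [-0.21  0.72 -0.01] Ftool [ 3.4  1.9 -7.5] q [ 0.41  0.61 -0.01  0.95  0.   -0.79]
```

Request:
apply_moves --steps '[[[0,0,0.003],[0,0,0],0],[[0,0,0],[0,0,0],0],[[0,0,0],[0,0,0],0.75],[[0,0,0],[0,0,0],0.8],[[0,0,0],[0,0,0],0.85],[[0,0,0],[0,0,0],0.9],[[0,0,0],[0,0,0],0.9],[[0,0,0],[0,0,0],0.9]]'

```text
clock: 21.83
eef_pos: [0.5575, 0.24, 0.0322]
tool_rot: [-0.562, 0.827, 0.0, -0.0]
ft_force: [0.6, -0.7, 0.6]
grip_width: 0.0774
grasp_force: 0.0
```

```bash
python3 st.py; python3 -c "
from workcell import bot; o=bot.get_obs(); print(o['grip_width'],o['grasp_force'])"
```

```text
21.83 tcp [0.5575 0.24   0.0322] phi -111.6 F [ 0.6 -0.7  0.6] T [ 0.   -0.03  0.02] Ftool [ 0.4 -0.8 -0.6] q [ 0.41  0.62 -0.01  0.94 -0.   -0.79]
0.0773644204276498 0.0
```

Released. I retreat straight up and check.

Request:
apply_moves --steps '[[[0,0,-0.03],[0,0,0],0.9],[[0,0,-0.08],[0,0,0],0.9],[[0,0,-0.15],[0,0,0],0.9],[[0,0,-0.15],[0,0,0],0.9],[[0,0,-0.15],[0,0,0],0.9],[[0,0,-0.15],[0,0,0],0.9],[[0,0,-0.15],[0,0,0],0.9],[[0,0,-0.1],[0,0,0],0.9]]'

```text
clock: 22.5
eef_pos: [0.5584, 0.2404, 0.2286]
tool_rot: [-0.562, 0.827, -0.0, 0.002]
ft_force: [0.4, 0.1, -0.3]
grip_width: 0.077
grasp_force: 0.0
```

```bash
python3 st.py; python3 - <<'E'
import sys; sys.argv=["","w8"]
exec(open("look.py").read())
m=(np.hypot(P[...,0]-.557,P[...,1]-.24)<.08)&(P[...,2]>.03)&(P[...,2]<.045); q=P[m]
print("disc",m.sum(),np.median(q[:,2]),cv2.minEnclosingCircle(q[:,:2].astype(np.float32)),"tilt",np.linalg.lstsq(np.c_[q[:,:2],np.ones(len(q))],q[:,2],rcond=None)[0][:2])
m=(np.hypot(P[...,0]-.557,P[...,1]-.24)<.09)&(abs(P[...,2]-.021)<.005); q=P[m]; print("rest",cv2.minEnclosingCircle(q[:,:2].astype(np.float32)))
im,D=camera("scene"); save("end.png",im)
E
```

```text
22.5 tcp [0.5584 0.2404 0.2286] phi -111.6 F [ 0.4  0.1 -0.3] T [ 0.02 -0.04  0.  ] Ftool [-0.3 -0.3  0.3] q [ 0.41  0.46  0.27  1.38  0.   -0.79]
22.55 [0.56   0.2411 0.2325] [ 0.41  0.46  0.28  1.38  0.   -0.79]
disc 2306 0.03738338211372995 ((0.5576677918434143, 0.23868761956691742), 0.03195308893918991) tilt [0.00374176 0.00680248]
rest ((0.556048572063446, 0.24058006703853607), 0.07008246332406998)
```

View pics/end.png

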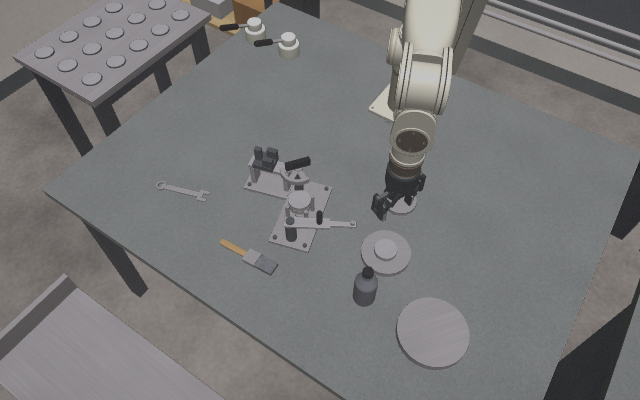

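The disc lies flat at (386,250) in the middle of the middle-sized plate, within about 2.5 mm of its centre. The remaining stack is in the magazine at (300,203), the gate is clear, and the bottle, wrench and brush are untouched.

```bash
python3 -c "
from workcell import bot; print(bot.job_done())"
```

```text
the job is handed in; nothing more can be done
None
```

The job is handed in: keeper fully back, T-handle at its stop, hold-down arm swung about 1.3 rad clear, top disc lying flat within about 2.5 mm of the middle of the rest plate and released, other two discs left in the magazine, bystanders untouched, at about 22.6 s of the 72 s allowed; the hand-in call returned no verdict.

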